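Find the full tin of staples by its weight

ROBOT

A 6-joint arm with a two-finger parallel gripper is mounted at the origin on the work surface. World frame = base frame: x ahead of the robot, y to its left, z up, the work surface at z = 0. Lengths are in mm, angles in rad, forces in N, time in s.
With the tool pointing down it reaches from about 325 to 775 mm from the base axis. Payload 5.5 kg.
Tool frame: the origin (TCP) lies between the finger pads; the fingertips stand 17 mm ahead of it and the grasp point (between the pads) lies 2 mm behind it; z points along the fingers, y is the direction in which the jaws open and shut (so a half turn about z gives the same grasp; the last joint's range is limited). The gripper opens to 85 mm and grips with 20 to 120 N. Pads are 22 mm wide; open, the fingers measure 114 mm over their backs; the gripper's body (76 mm by 85 mm) begins 54 mm behind the grasp point. The pads swing forward as they close: fully open they stand 13 mm farther back than shut.
Start: joints at [-1.164, 0.091, 1.231, -0, 1.82, -0.057], TCP at [268.412, -536.63, 248.275] pointing down, gripper open.
Joint ranges: [-2.87, 2.87], [-0.86, 2.18], [0.17, 2.46], [-1.51, 4.65], [0.06, 2.69], [-2.65, 2.65]. Speed limits (rad/s): [2.57, 2.57, 3.01, 3.14, 3.14, 3.14].

INTERFACE

Orientations are given as a 3x3 rotation matrix whose columns are the frame's x, y, z axes.
In Python, from workcell import r gives the robot as it stands.
- The arm moves only by the tool servo_tool, never from a script. Its argument "motion" is a list of rows, each a list of 2 entries, a list of its own where there are three numbers: the shift along the world's x, y, z in m, then the turn, a rotation vector about the world's x, y, z in rad. In form: [[[tx, ty, tz], [ax, ay, az]], ...]. A call has 1 to 10 rows; each row shifts and turns the commanded pose from where the row before left it; what a row does not reach is not made up. A row lasts 1/10 s, in which the tool goes at most 50 mm and 8.59 degrees, less where a joint would pass 70% of its speed; a pose out of reach is approached as far as the arm can. A call with a gripper value outside its range is refused whole. "gripper" is the gripper command: -1 is fully open, 1 is shut, values between are in proportion, set as the call begins (left out, the last holds). The fingers move at their own pace and stop on an object; "squeeze" is the grip in N (left out, the last holds). Time passes only in rows, so rows that do not move let the fingers close. It gives the time, the measured TCP pose, the force and the opening at its end, in the units of the state.
- r.read_state(): the state, without advancing time (a new reading comes with each control period).
- r.get_image(name): name is "scene" or "top" or "wrist"; returns a dict with "img" (420x560x3 uint8, blue, green, red), "z_map" (420x560 float32, mm along the optical axis (not along the pixel's ray), 0 where there is no reading), "camera_matrix" (3x3 intrinsics, pixels), "distortion" ([k1, k2, p1, p2, k3] as OpenCV has them; the pictures are not rectified), "origin" and "rotation" of the camera in the world; the wrist camera has in their place "tool_from_camera" (4x4, takes a point from camera to tool coordinates, whose origin is the TCP and whose axes are the flange's). Camera axes: x right, y up, looking along -z (the intrinsics and any distortion apply to the point x, -y, -z); pixel columns grow to the right and rows downward; lengths in mm; the calibration is good to about 2 mm. A picture is of the moment at which its call begins: read the wrist's pose just before it.
- r.hand_in(): hands the job in, once; it reports no verdict.
The state is a dict: "t": time; "joint_positions": joint angles; "qvel": joint speeds; "joint_efforts": joint torques, N m; "position": TCP position; "tcp_rot": TCP orientation; "wrist_force": force on the tool from outside, world axes, zero at the start; "moment": the same for the moment, N m; "gripper_width": finger opening in mm.
Only numpy, scipy, OpenCV 4.12 (cv2) and the standard library are available. Lean on these libraries where they do the work, as an engineer would, in place of code of your own. Each camera call takes 0.05 s, during which the arm holds its last target.

TASK

The shop's three identical closed staple tins stand in a row on the counter: one is full, the other two are nearly used up. Heft them one after another, from the robot's left to its right, lifting each clear of the counter and setting each light one back upright where it stood; then finish while still holding the heaviest tin up for the customer, upright, still and at least 15 cm above the counter. Tip no tin over, and leave everything else on the counter in its place.

Things in the scene. Friction and masses are not known exactly. Their poses are not given: they have to be found in the camera images.
- tin_left: the robot's left-hand one (largest y) of three outwardly identical closed round metal tins in a row along y: 60 mm diameter (lid rim 61), 78 mm high, stiff; the lid stays on. Origin: centre of its underside, z up. One tin, a different one each time, weighs 0.49 to 0.65 kg in all, the others 0.20 to 0.31 kg; nothing outside shows it. (The rules call the block sealed in the heaviest tin fill_full; its pose is not given.)
- tin_middle: the middle one of three outwardly identical closed round metal tins in a row along y: 60 mm diameter (lid rim 61), 78 mm high, stiff; the lid stays on. Origin: centre of its underside, z up. One tin, a different one each time, weighs 0.49 to 0.65 kg in all, the others 0.20 to 0.31 kg; nothing outside shows it. (The rules call the block sealed in the heaviest tin fill_full; its pose is not given.)
- tin_right: the robot's right-hand one (smallest y) of three outwardly identical closed round metal tins in a row along y: 60 mm diameter (lid rim 61), 78 mm high, stiff; the lid stays on. Origin: centre of its underside, z up. One tin, a different one each time, weighs 0.49 to 0.65 kg in all, the others 0.20 to 0.31 kg; nothing outside shows it. (The rules call the block sealed in the heaviest tin fill_full; its pose is not given.)
- stapler: bystander: flat grey and black desk stapler lying between the left and middle tins, 120 x 36 mm, 40 mm high, length along its x. Origin: centre of its underside
- tape_roll: bystander: roll of brown tape lying flat between the middle and right tins, 52 mm outside and 26 mm inside diameter, 24 mm high. Origin: centre of its underside
- note_block: bystander: white block of note paper, 44 x 44 x 40 mm high, between the middle and right tins, beyond the tape roll. Origin: centre of its underside
- punch: bystander: desk hole punch, 100 x 90 mm, 54 mm high, right of the right tin. Origin: centre of its underside
- glue_jar: bystander: white jar with black cap, 54 mm diameter, 75 mm high, left of the left tin. Origin: centre of its underside
- pen_pot: bystander: dark metal pen pot with four pens, 74 mm diameter, 95 mm high (pens to 140 mm), left of the left tin, nearer the robot. Origin: centre of its underside
Not all that is in view belongs to the job. What is shaped like the tin_right but green or yellow is not meant.

How it is judged:
By the outcome, as a careful person would: the job done as asked, in the order asked, and still so for the second after the job is handed in, while the arm keeps its last pose, push and grip.
It also fails if it takes over 72 s, if anything falls off the work surface, if the arm or the gripper's body presses on something with over 40 N, if the wrist force passes 120 N, or if a joint passes its speed limit or range.

## Working session

There is one attempt and no reset: what is moved stays moved. The work goes in short steps, Python scripts to look and compute and a tool call to move; the robot and the scene stay as the last step left them, time stands still between calls to the robot, and variables do not carry over. Pictures are saved under pics/ and viewed, and the job is handed in when it is done.

Besides the shell and the picture viewer there is one more tool, called after "Request:" by a JSON object that holds its "fn" and its "kwargs". servo_tool: Moves the arm, as the interface text tells. Its arguments: {"type":"object","properties":{"motion":{"type":"array","items":{"type":"array"}},"gripper":{"type":"number"},"squeeze":{"type":"number"}},"required":["motion"]}

```bash
ls; mkdir -p pics
cat > h.py <<'E'
import numpy as np, cv2
from workcell import r
def world(im, uv, z=None):
    K=np.array(im["camera_matrix"]);D=np.array(im["distortion"],float)
    n=cv2.undistortPoints(np.array(uv,float).reshape(-1,1,2),K,D).reshape(-1,2)
    d=z
    return np.c_[n[:,0]*d,-n[:,1]*d,-d]@np.array(im["rotation"]).T+np.array(im["origin"])
def cloud(im):
    h,w=im["z_map"].shape
    v,u=np.mgrid[:h,:w]
    return world(im,np.c_[u.ravel(),v.ravel()],im["z_map"].ravel().astype(float)).reshape(h,w,3)
E
python3 - <<'E'
from h import *
s=r.read_state();print(s)
for n in("scene","top"):
    im=r.get_image(n);cv2.imwrite(f"pics/{n}0.png",im["img"]);np.save(f"{n}.npy",cloud(im)); print(n,im["origin"],im["rotation"])
E
```

```text
pics
{'t': 0.0, 'joint_positions': array([-1.16369762e+00,  9.18750695e-02,  1.23191007e+00,  1.00314618e-05,
        1.81979167e+00, -5.67331931e-02]), 'qvel': array([-7.93944512e-04,  1.06857186e-03,  2.50421466e-05, -1.95603452e-04,
        3.41735678e-04, -1.41922972e-03]), 'joint_efforts': array([-4.87533562e-04, -4.58734167e+01, -4.18031394e+01, -5.46485933e-05,
        1.16353118e-02,  9.09722985e-06]), 'position': array([ 268.31045729, -536.38319499,  247.12746936]), 'tcp_rot': array([[ 8.94343703e-01,  4.47379858e-01, -7.76691172e-04],
       [ 4.47380516e-01, -8.94341848e-01,  1.82584361e-03],
       [ 1.22218239e-04, -1.98040824e-03, -9.99998032e-01]]), 'wrist_force': array([-0.05440956,  0.44906755,  0.77485563]), 'moment': array([ 0.03074133,  0.02047485, -0.00384497]), 'gripper_width': 85.98801658978418}
scene [1048.55701739 -628.19917115  906.13302754] [[ 0.76566558 -0.46438203  0.44509049]
 [ 0.64314459  0.56453154 -0.51736755]
 [-0.01101143  0.68238807  0.73090716]]
top [ 257.13779801   -9.62009322 1644.81971889] [[-0.00861406  0.98579039 -0.16775908]
 [-0.99995012 -0.00764388  0.00642808]
 [ 0.00505441  0.16780608  0.98580707]]
```

View pics/scene0.png

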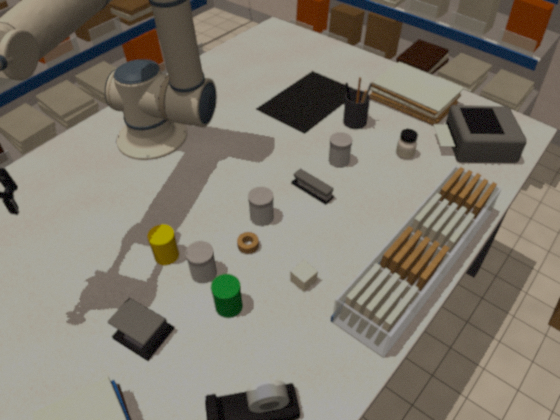

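View pics/top0.png

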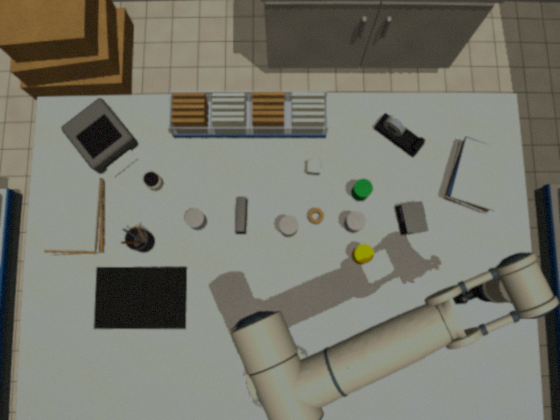

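The grey tins are at top-view pixels (194,218) left, (288,225) middle and (355,221) right. A green tin at (362,189) and a yellow one at (363,254) flank the right tin. Next I measure positions.

Run:
```python
from h import *
from scipy.optimize import least_squares
t=np.load("top.npy").reshape(-1,3);s=np.load("scene.npy").reshape(-1,3)
T=np.load("top.npy")
seeds=dict(L=(194,218),M=(288,225),R=(355,221),green=(362,189),yellow=(363,254),stap=(241,215),tape=(315,208),note=(314,166),punch=(411,218),jar=(152,180))
for k,(u,v) in seeds.items():
    p=T[v,u]
    for nm,c in(("top",t),("scene",s)):
        m=(np.hypot(c[:,0]-p[0],c[:,1]-p[1])<60)&(c[:,2]>12)&(c[:,2]<160)
        q=c[m]
        zt=np.percentile(q[:,2],90)
        top=q[q[:,2]>zt-12]
        (cx,cy),(w,h),a=cv2.minAreaRect(top[:,:2].astype(np.float32))
        print(k,nm,p.round(),len(q),"ztop",zt.round(1),"mean",top[:,:2].mean(0).round(1),"mid",((top.min(0)+top.max(0))/2)[:2].round(1),"ext",np.ptp(top,0)[:2].round(),"rect",round(cx),round(cy),round(w),round(h),round(a))
```

```text
L top [497. 266.  76.] 357 ztop 81.8 mean [500.1 265. ] mid [500.5 264.3] ext [59. 60.] rect 501 264 59 60 1
L scene [497. 266.  76.] 629 ztop 79.2 mean [504.4 262.7] mid [502.2 266.5] ext [61. 63.] rect 502 267 57 66 38
M top [472. -32.  79.] 325 ztop 82.0 mean [475.4 -35. ] mid [476.  -35.1] ext [59. 57.] rect 476 -35 57 58 89
M scene [472. -32.  79.] 801 ztop 78.4 mean [480.1 -35.7] mid [477.9 -33.4] ext [62. 62.] rect 478 -34 61 62 79
R top [ 483. -244.   78.] 339 ztop 82.1 mean [ 486.7 -244.4] mid [ 486.9 -244.1] ext [59. 59.] rect 487 -244 58 59 89
R scene [ 483. -244.   78.] 939 ztop 78.4 mean [ 490.4 -248.4] mid [ 487.7 -246.6] ext [63. 61.] rect 487 -246 60 63 73
green top [ 586. -269.   80.] 344 ztop 81.7 mean [ 590.9 -272.6] mid [ 591.9 -271.6] ext [58. 62.] rect 590 -273 59 58 43
green scene [ 586. -269.   80.] 1047 ztop 79.4 mean [ 596.4 -275.5] mid [ 593.2 -273.5] ext [63. 61.] rect 595 -273 60 62 45
yellow top [ 379. -266.   75.] 352 ztop 81.8 mean [ 382.1 -267.3] mid [ 382.2 -267.5] ext [57. 61.] rect 382 -268 61 57 89
yellow scene [ 379. -266.   75.] 878 ztop 78.5 me
[... 574 characters left out ...]
  38.] 185 ztop 43.5 mean [ 674.3 -120. ] mid [ 674.3 -120.4] ext [42. 47.] rect 674 -120 47 42 88
note scene [ 674. -120.   38.] 506 ztop 40.6 mean [ 680.6 -121.3] mid [ 678.  -118.6] ext [49. 49.] rect 679 -119 46 46 82
punch top [ 495. -429.   55.] 771 ztop 58.1 mean [ 497.7 -439.4] mid [ 497.2 -437.2] ext [102.  87.] rect 499 -439 101 76 11
punch scene [ 495. -429.   55.] 1819 ztop 55.2 mean [ 501.6 -440.7] mid [ 497.4 -440. ] ext [107.  84.] rect 500 -441 102 71 10
jar top [622. 405.  74.] 293 ztop 78.5 mean [626.3 411.7] mid [626.9 412.3] ext [47. 47.] rect 626 412 48 46 46
jar scene [622. 405.  74.] 491 ztop 75.7 mean [634.9 406.4] mid [633.5 410.3] ext [48. 50.] rect 633 409 49 47 42
```

Request:
{"fn": "servo_tool", "kwargs": {"motion": [[[0.006,0.02,0],[0,0,-0.0232]],[[0.0116,0.04,0],[0,0,-0.0232]],[[0.0116,0.04,0],[0,0,-0.0232]],[[0.0116,0.04,0],[0,0,-0.0232]],[[0.0116,0.04,0],[0,0,-0.0232]],[[0.0116,0.04,0],[0,0,-0.0232]],[[0.0116,0.04,0],[0,0,-0.0232]],[[0.0116,0.04,0],[0,0,-0.0232]],[[0.0116,0.04,0],[0,0,-0.0232]],[[0.0116,0.04,0],[0,0,-0.0232]]], "gripper": -1}}

```text
t: 1.1
position: [378.8, -155.0, 248.0]
tcp_rot: [[0.974, 0.228, -0.0], [0.228, -0.974, 0.0], [-0.0, -0.0, -1.0]]
wrist_force: [0.0, 0.5, 0.6]
gripper_width: 85.4
```

Request:
{"fn": "servo_tool", "kwargs": {"motion": [[[0.0116,0.04,0],[0,0,-0.0232]],[[0.0116,0.04,0],[0,0,-0.0232]],[[0.0116,0.04,0],[0,0,-0.0232]],[[0.0116,0.04,0],[0,0,-0.0232]],[[0.0116,0.04,0],[0,0,-0.0232]],[[0.0116,0.04,0],[0,0,-0.0232]],[[0.0116,0.04,0],[0,0,-0.0232]],[[0.0116,0.04,0],[0,0,-0.0232]],[[0.0116,0.04,0],[0,0,-0.0232]],[[0.006,0.02,0],[0,0,-0.0232]]]}}

```text
t: 2.1
position: [489.1, 226.3, 247.1]
tcp_rot: [[1.0, 0.001, -0.002], [0.001, -1.0, 0.0], [-0.002, -0.0, -1.0]]
wrist_force: [-0.2, -0.3, 0.5]
gripper_width: 85.7
```

Request:
{"fn": "servo_tool", "kwargs": {"motion": [[[0.009,0.02,0],[0,0,0]],[[0.003,0.011,0],[0,0,0]],[[0,0,0],[0,0,0]],[[0,0,0],[0,0,0]],[[0,0,0],[0,0,0]]]}}

```text
t: 2.6
position: [501.1, 253.4, 248.5]
tcp_rot: [[1.0, -0.001, 0.0], [-0.001, -1.0, -0.0], [0.0, 0.0, -1.0]]
wrist_force: [-0.1, -0.8, -0.4]
gripper_width: 85.5
```

Request:
{"fn": "servo_tool", "kwargs": {"motion": [[[0.0,0.012,-0.02],[0,0,0]],[[0,0,-0.04],[0,0,0]],[[0,0,-0.02],[0,0,0]],[[0,0,0],[0,0,0]],[[0,0,0],[0,0,0]],[[0,0,0],[0,0,0]]]}}

```text
t: 3.2
position: [502.0, 266.3, 170.8]
tcp_rot: [[1.0, -0.001, 0.003], [-0.001, -1.0, 0.001], [0.003, -0.001, -1.0]]
wrist_force: [-0.8, -1.3, 0.2]
gripper_width: 85.8
```

```bash
cat > w.py <<'E'
from h import *
import sys
ss=[];
s=r.read_state();im=r.get_image("wrist");print(s["t"],s["position"].round(1),s["joint_positions"].round(2),s["wrist_force"].round(2))
X=np.array(im["tool_from_camera"]);R=np.array(s["tcp_rot"])
im["rotation"]=R@X[:3,:3];im["origin"]=R@X[:3,3]+s["position"]
c=cloud(im);cv2.imwrite("pics/"+sys.argv[1]+".png",im["img"])
c=c.reshape(-1,3);z=im["z_map"].ravel()
p=s["position"]
m=(z>0)&(np.hypot(c[:,0]-p[0],c[:,1]-p[1])<50)&(c[:,2]>66)&(c[:,2]<90)
q=c[m];print(len(q),np.median(q[:,2]).round(1),(q.min(0)+q.max(0))[:2].round(1)/2,np.ptp(q,axis=0).round(1), cv2.minEnclosingCircle(q[:,:2].astype(np.float32)))
E
python3 w.py wL
```

```text
3.2 [502.  266.3 170.8] [ 0.43  0.    1.46 -0.    1.68  2.  ] [-0.77 -1.31  0.19]
6288 78.9 [500.45 267.05] [61.3 61.2 15. ] ((500.3135681152344, 266.9257507324219), 30.859785079956055)
```

View pics/wL.png

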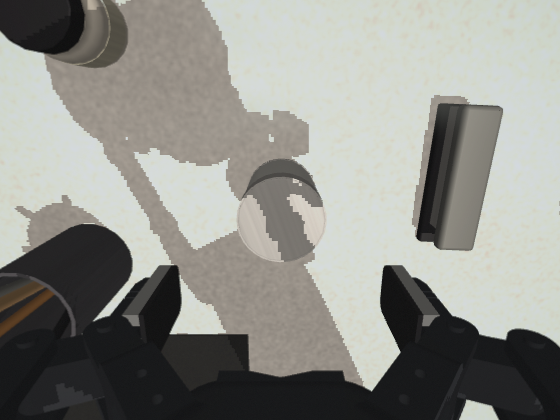

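The wrist view shows the tin lid at (281,225), with the stapler to the right and the pen pot clear to the left. The tin centre comes out near (500.5, 267), which agrees with the other cameras. I descend.

Request:
{"fn": "servo_tool", "kwargs": {"motion": [[[-0.001,0.001,-0.02],[0,0,0]],[[0,0,-0.03],[0,0,0]],[[0,0,-0.03],[0,0,0]],[[0,0,-0.025],[0,0,0]],[[0,0,-0.015],[0,0,0]],[[0,0,-0.003],[0,0,0]],[[0,0,0],[0,0,0]],[[0,0,0],[0,0,0]]]}}

```text
t: 4.05
position: [501.3, 267.8, 47.3]
tcp_rot: [[1.0, -0.0, 0.003], [-0.0, -1.0, 0.001], [0.003, -0.001, -1.0]]
wrist_force: [0.3, -0.2, 0.1]
gripper_width: 85.2
```

Request:
{"fn": "servo_tool", "kwargs": {"motion": [[[0,0,0],[0,0,0]],[[0,0,0],[0,0,0]],[[0,0,0],[0,0,0]],[[0,0,0],[0,0,0]],[[0,0,0],[0,0,0]],[[0,0,0],[0,0,0]],[[0,0,0],[0,0,0]],[[0,0,0],[0,0,0]],[[0,0,0],[0,0,0]],[[0,0,0],[0,0,0]]], "gripper": 1, "squeeze": 50}}

```text
t: 5.05
position: [501.2, 267.7, 47.1]
tcp_rot: [[1.0, -0.0, 0.003], [-0.0, -1.0, 0.001], [0.003, -0.001, -1.0]]
wrist_force: [-1.6, -0.2, 5.2]
gripper_width: 60.1
```

Request:
{"fn": "servo_tool", "kwargs": {"motion": [[[0,0,0.005],[0,0,0]],[[0,0,0.01],[0,0,0]],[[0,0,0.02],[0,0,0]],[[0,0,0.02],[0,0,0]],[[0,0,0.005],[0,0,0]],[[0,0,0],[0,0,0]],[[0,0,0],[0,0,0]],[[0,0,0],[0,0,0]],[[0,0,0],[0,0,0]],[[0,0,0],[0,0,0]]]}}

```text
t: 6.05
position: [499.9, 267.2, 104.5]
tcp_rot: [[1.0, -0.0, -0.001], [-0.0, -1.0, -0.001], [-0.001, 0.001, -1.0]]
wrist_force: [0.1, 0.3, -1.8]
gripper_width: 59.3
```

Request:
{"fn": "servo_tool", "kwargs": {"motion": [[[0,0,0],[0,0,0]],[[0,0,0],[0,0,0]],[[0,0,0],[0,0,0]]]}}

```text
t: 6.35
position: [500.2, 267.3, 105.3]
tcp_rot: [[1.0, -0.0, 0.0], [-0.0, -1.0, -0.0], [0.0, 0.0, -1.0]]
wrist_force: [-0.4, 0.4, -3.1]
gripper_width: 60.0
```

```bash
cat > f.py <<'E'
from h import *
F=[];J=[]
for i in range(8):
    s=r.read_state();F.append(s["wrist_force"]);J.append(s["joint_efforts"]);im=r.get_image("scene")
print(s["t"],s["position"].round(1),np.mean(F,0).round(2),np.std(F,0).round(2),np.mean(J,0).round(2),s["gripper_width"])
import sys
cv2.imwrite(f"pics/{sys.argv[1]}.png",im["img"])
E
python3 f.py fL
```

```text
6.7 [500.2 267.4 105.3] [ 0.21  0.27 -2.72] [0.42 0.38 0.52] [ -0.   -43.72 -42.7    0.     0.     0.  ] 59.80579914018259
```

View pics/fL.png

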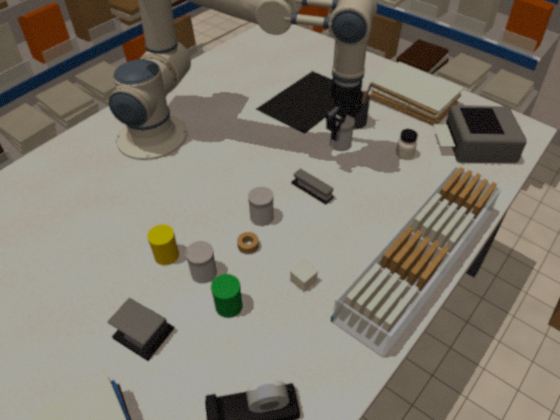

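The tin is lifted at pixel (341,132). The downward force is 2.7 N, or about 0.28 kg, so it is a light one. I set it back.

Request:
{"fn": "servo_tool", "kwargs": {"motion": [[[0,0,-0.015],[0,0,0]],[[0,0,-0.02],[0,0,0]],[[0,0,-0.015],[0,0,0]],[[0,0,-0.006],[0,0,0]],[[0,0,-0.001],[0,0,0]],[[0,0,0],[0,0,0]],[[0,0,0],[0,0,0]],[[0,0,0],[0,0,0]]]}}

```text
t: 7.55
position: [500.4, 267.5, 48.5]
tcp_rot: [[1.0, -0.0, 0.0], [-0.0, -1.0, 0.0], [0.0, -0.0, -1.0]]
wrist_force: [-0.5, 0.7, -3.0]
gripper_width: 59.7
```

Request:
{"fn": "servo_tool", "kwargs": {"motion": [[[0,0,-0.001],[0,0,0]],[[0,0,0],[0,0,0]],[[0,0,0],[0,0,0]]]}}

```text
t: 7.85
position: [500.2, 267.4, 47.3]
tcp_rot: [[1.0, -0.0, 0.0], [-0.0, -1.0, 0.0], [0.0, -0.0, -1.0]]
wrist_force: [-0.5, 0.3, -2.9]
gripper_width: 59.9
```

Request:
{"fn": "servo_tool", "kwargs": {"motion": [[[0,0,-0.001],[0,0,0]],[[0,0,0],[0,0,0]],[[0,0,0],[0,0,0]]]}}

```text
t: 8.15
position: [500.3, 267.4, 47.2]
tcp_rot: [[1.0, -0.0, 0.001], [-0.0, -1.0, 0.0], [0.001, -0.0, -1.0]]
wrist_force: [-4.2, -1.4, 5.7]
gripper_width: 60.0
```

Request:
{"fn": "servo_tool", "kwargs": {"motion": [[[0,0,-0.001],[0,0,0]],[[0,0,0],[0,0,0]],[[0,0,0],[0,0,0]]]}}

```text
t: 8.45
position: [500.4, 267.4, 47.2]
tcp_rot: [[1.0, -0.0, 0.001], [-0.0, -1.0, 0.0], [0.001, -0.0, -1.0]]
wrist_force: [-6.7, -3.4, 10.2]
gripper_width: 60.0
```

Request:
{"fn": "servo_tool", "kwargs": {"motion": [[[0,0,0.001],[0,0,0]],[[0,0,0],[0,0,0]]]}}

```text
t: 8.65
position: [500.4, 267.5, 47.2]
tcp_rot: [[1.0, -0.0, 0.001], [-0.0, -1.0, 0.0], [0.001, -0.0, -1.0]]
wrist_force: [-3.8, -1.3, 6.9]
gripper_width: 60.0
```

Request:
{"fn": "servo_tool", "kwargs": {"motion": [[[0,0,0],[0,0,0]],[[0,0,0],[0,0,0]],[[0,0,0],[0,0,0]],[[0,0,0],[0,0,0]],[[0,0,0],[0,0,0]],[[0,0,0],[0,0,0]],[[0,0,0],[0,0,0]],[[0,0,0],[0,0,0]]], "gripper": -1}}

```text
t: 9.45
position: [500.2, 267.4, 46.3]
tcp_rot: [[1.0, -0.0, 0.0], [-0.0, -1.0, 0.0], [0.0, -0.0, -1.0]]
wrist_force: [0.2, -0.4, -0.0]
gripper_width: 85.5
```

Request:
{"fn": "servo_tool", "kwargs": {"motion": [[[0,0,0.015],[0,0,0]],[[0,0,0.03],[0,0,0]],[[0,0,0.035],[0,0,0]],[[0,0,0.03],[0,0,0]],[[0,0,0.015],[0,0,0]],[[0,0,0],[0,0,0]],[[0,0,0],[0,0,0]]]}}

```text
t: 10.15
position: [500.0, 267.3, 170.4]
tcp_rot: [[1.0, -0.0, -0.001], [-0.0, -1.0, -0.0], [-0.001, 0.0, -1.0]]
wrist_force: [-0.1, 0.0, -0.9]
gripper_width: 85.3
```

```bash
python3 w.py wL2
```

```text
10.15 [500.  267.3 170.4] [0.43 0.   1.46 0.   1.68 2.  ] [-0.07  0.01 -0.89]
6323 78.9 [499.85 268.55] [61.6 61.1 15.7] ((499.8301696777344, 268.7471923828125), 30.918533325195312)
```

Request:
{"fn": "servo_tool", "kwargs": {"motion": [[[-0.0015,-0.02,0],[0,0,0]],[[-0.003,-0.038,0],[0,0,0]],[[-0.003,-0.038,0],[0,0,0]],[[-0.003,-0.038,0],[0,0,0]],[[-0.003,-0.038,0],[0,0,0]],[[-0.003,-0.038,0],[0,0,0]],[[-0.003,-0.038,0],[0,0,0]],[[-0.0025,-0.033,0],[0,0,0]],[[-0.0015,-0.02,0],[0,0,0]],[[0,0,0],[0,0,0]]]}}

```text
t: 11.2
position: [475.7, -35.7, 168.9]
tcp_rot: [[1.0, -0.004, -0.004], [-0.004, -1.0, -0.0], [-0.004, 0.0, -1.0]]
wrist_force: [-0.6, 0.3, 0.9]
gripper_width: 85.0
```

Request:
{"fn": "servo_tool", "kwargs": {"motion": [[[0,0,0],[0,0,0]],[[0,0,0],[0,0,0]],[[0,0,0],[0,0,0]]]}}

```text
t: 11.5
position: [476.7, -32.6, 170.8]
tcp_rot: [[1.0, 0.001, -0.001], [0.001, -1.0, 0.0], [-0.001, -0.0, -1.0]]
wrist_force: [-0.8, -0.2, 0.0]
gripper_width: 85.2
```

```bash
python3 w.py wM
```

```text
11.5 [476.7 -32.6 170.8] [-0.14 -0.24  1.68  0.    1.7   1.43] [-0.76 -0.23  0.01]
6276 78.9 [475.35 -32.3 ] [61.5 60.6 15.3] ((475.2471618652344, -32.66168212890625), 31.034528732299805)
```

View pics/wM.png

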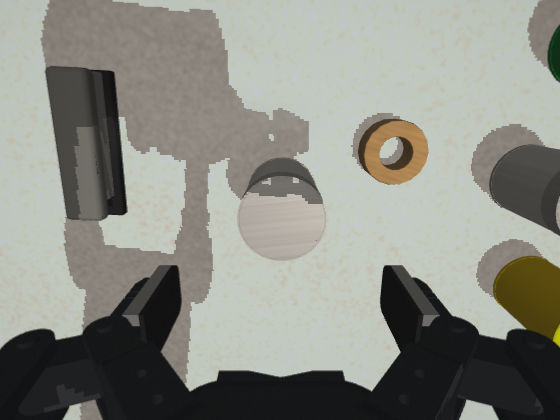

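The middle tin's lid is centred at (282,218), right where it should be between the pads, with the tape roll at (393,152) clear of the finger. The left tin went back within about 2 mm. I descend on the middle tin.

Request:
{"fn": "servo_tool", "kwargs": {"motion": [[[-0.001,0,-0.02],[0,0,0]],[[0,0,-0.03],[0,0,0]],[[0,0,-0.03],[0,0,0]],[[0,0,-0.025],[0,0,0]],[[0,0,-0.015],[0,0,0]],[[0,0,-0.004],[0,0,0]],[[0,0,0],[0,0,0]],[[0,0,0],[0,0,0]]]}}

```text
t: 12.35
position: [476.6, -33.6, 48.8]
tcp_rot: [[1.0, 0.0, 0.002], [0.0, -1.0, -0.0], [0.002, 0.0, -1.0]]
wrist_force: [0.2, -0.1, -0.8]
gripper_width: 85.4
```

Request:
{"fn": "servo_tool", "kwargs": {"motion": [[[0,0,0],[0,0,0]],[[0,0,0],[0,0,0]],[[0,0,0],[0,0,0]],[[0,0,0],[0,0,0]],[[0,0,0],[0,0,0]],[[0,0,0],[0,0,0]],[[0,0,0],[0,0,0]],[[0,0,0],[0,0,0]],[[0,0,0],[0,0,0]],[[0,0,0],[0,0,0]]], "gripper": 1, "squeeze": 50}}

```text
t: 13.35
position: [476.7, -33.7, 49.0]
tcp_rot: [[1.0, -0.0, 0.003], [-0.0, -1.0, -0.0], [0.003, 0.0, -1.0]]
wrist_force: [-0.1, 0.4, 6.8]
gripper_width: 59.6
```

Request:
{"fn": "servo_tool", "kwargs": {"motion": [[[0,0,0.005],[0,0,0]],[[0,0,0.01],[0,0,0]],[[0,0,0.02],[0,0,0]],[[0,0,0.02],[0,0,0]],[[0,0,0.005],[0,0,0]],[[0,0,0],[0,0,0]],[[0,0,0],[0,0,0]],[[0,0,0],[0,0,0]],[[0,0,0],[0,0,0]],[[0,0,0],[0,0,0]]]}}

```text
t: 14.35
position: [475.4, -33.6, 106.6]
tcp_rot: [[1.0, -0.0, -0.001], [-0.0, -1.0, 0.0], [-0.001, -0.0, -1.0]]
wrist_force: [0.4, -0.4, -2.4]
gripper_width: 59.8
```

Request:
{"fn": "servo_tool", "kwargs": {"motion": [[[0,0,0],[0,0,0]],[[0,0,0],[0,0,0]],[[0,0,0],[0,0,0]]]}}

```text
t: 14.65
position: [475.7, -33.6, 107.3]
tcp_rot: [[1.0, -0.0, -0.0], [-0.0, -1.0, -0.0], [-0.0, 0.0, -1.0]]
wrist_force: [0.5, -0.1, -2.6]
gripper_width: 59.4
```

```bash
python3 f.py fM
```

```text
15.0 [475.7 -33.6 107.3] [ 0.09  0.16 -2.43] [0.5  0.38 0.58] [-0.000e+00 -3.239e+01 -4.257e+01 -0.000e+00  1.000e-02  0.000e+00] 59.421330806607685
```

View pics/fM.png

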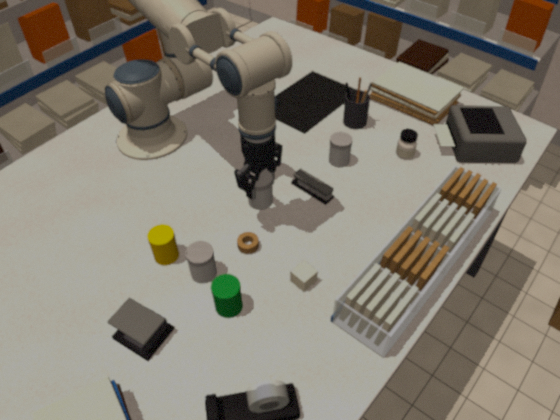

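The middle tin is held aloft at (260,185). It reads 2.4 N, about 0.25 kg, so it is light too. I set it down in its place.

Request:
{"fn": "servo_tool", "kwargs": {"motion": [[[0,0,-0.015],[0,0,0]],[[0,0,-0.02],[0,0,0]],[[0,0,-0.015],[0,0,0]],[[0,0,-0.006],[0,0,0]],[[0,0,-0.002],[0,0,0]],[[0,0,0],[0,0,0]],[[0,0,0],[0,0,0]],[[0,0,0],[0,0,0]]]}}

```text
t: 15.85
position: [475.9, -33.7, 49.3]
tcp_rot: [[1.0, -0.0, 0.0], [-0.0, -1.0, -0.0], [0.0, 0.0, -1.0]]
wrist_force: [0.5, -0.1, -1.7]
gripper_width: 59.6
```

Request:
{"fn": "servo_tool", "kwargs": {"motion": [[[0,0,-0.001],[0,0,0]],[[0,0,0],[0,0,0]],[[0,0,0],[0,0,0]]]}}

```text
t: 16.15
position: [475.9, -33.7, 49.0]
tcp_rot: [[1.0, -0.0, 0.001], [-0.0, -1.0, -0.0], [0.001, 0.0, -1.0]]
wrist_force: [-1.6, 0.7, 4.5]
gripper_width: 59.5
```

Request:
{"fn": "servo_tool", "kwargs": {"motion": [[[0,0,0],[0,0,0]],[[0,0,0],[0,0,0]],[[0,0,0],[0,0,0]],[[0,0,0],[0,0,0]],[[0,0,0],[0,0,0]],[[0,0,0],[0,0,0]],[[0,0,0],[0,0,0]],[[0,0,0],[0,0,0]]], "gripper": -1}}

```text
t: 16.95
position: [475.7, -33.6, 48.3]
tcp_rot: [[1.0, -0.0, 0.0], [-0.0, -1.0, -0.0], [0.0, 0.0, -1.0]]
wrist_force: [0.3, 0.5, 0.7]
gripper_width: 85.4
```

Request:
{"fn": "servo_tool", "kwargs": {"motion": [[[0,0,0.015],[0,0,0]],[[0,0,0.03],[0,0,0]],[[0,0,0.035],[0,0,0]],[[0,0,0.03],[0,0,0]],[[0,0,0.013],[0,0,0]],[[0,0,0],[0,0,0]],[[0,0,0],[0,0,0]]]}}

```text
t: 17.65
position: [475.4, -33.6, 170.3]
tcp_rot: [[1.0, -0.0, -0.001], [-0.0, -1.0, 0.0], [-0.001, -0.0, -1.0]]
wrist_force: [-0.6, 0.7, -0.1]
gripper_width: 85.6
```

```bash
python3 w.py wM2
```

```text
17.65 [475.4 -33.6 170.3] [-0.14 -0.25  1.69  0.    1.7   1.43] [-0.59  0.73 -0.13]
6310 78.9 [475.05 -32.55] [61.  60.5 15.5] ((474.6327819824219, -32.839027404785156), 31.02027702331543)
```

Request:
{"fn": "servo_tool", "kwargs": {"motion": [[[0.001,-0.02,0],[0,0,0]],[[0.002,-0.035,0],[0,0,0]],[[0.002,-0.035,0],[0,0,0]],[[0.002,-0.035,0],[0,0,0]],[[0.002,-0.035,0],[0,0,0]],[[0.001,-0.03,0],[0,0,0]],[[0.001,-0.02,0],[0,0,0]],[[0,0,0],[0,0,0]],[[0,0,0],[0,0,0]],[[0,0,0],[0,0,0]]]}}

```text
t: 18.7
position: [486.5, -242.6, 170.3]
tcp_rot: [[1.0, 0.001, -0.001], [0.001, -1.0, 0.001], [-0.001, -0.001, -1.0]]
wrist_force: [0.2, 0.4, 0.4]
gripper_width: 85.6
```

```bash
python3 w.py wR
```

```text
18.7 [ 486.5 -242.6  170.3] [-0.53 -0.06  1.52  0.    1.68  1.04] [0.2  0.43 0.39]
6355 78.9 [ 487.05 -245.9 ] [61.3 60.9 15.2] ((486.8564453125, -246.3333740234375), 30.931182861328125)
```

View pics/wR.png

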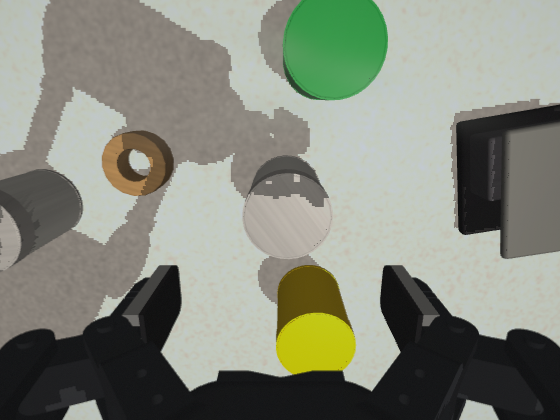

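Run:
```python
from h import *
print(r.get_image("wrist")["tool_from_camera"])
```

```text
[[-1.20712602e-03  9.56433489e-01  2.91947812e-01  7.55340979e+01]
 [ 9.99999265e-01  1.12246423e-03  4.57488469e-04 -9.87310283e-01]
 [ 1.09856317e-04  2.91948149e-01 -9.56434141e-01 -1.26582615e+02]
 [ 0.00000000e+00  0.00000000e+00  0.00000000e+00  1.00000000e+00]]
```

The right tin is at (287,215). The green tin at (335,45) and yellow at (315,340) lie clear of the jaw line. The camera stays about 170 mm up, so it clears the green tin. I shift 2 mm in -y and descend.

Request:
{"fn": "servo_tool", "kwargs": {"motion": [[[0,-0.002,-0.02],[0,0,0]],[[0,0,-0.03],[0,0,0]],[[0,0,-0.03],[0,0,0]],[[0,0,-0.025],[0,0,0]],[[0,0,-0.015],[0,0,0]],[[0,0,-0.003],[0,0,0]],[[0,0,0],[0,0,0]],[[0,0,0],[0,0,0]]]}}

```text
t: 19.6
position: [487.6, -246.0, 50.1]
tcp_rot: [[1.0, 0.0, 0.002], [0.0, -1.0, -0.001], [0.002, 0.001, -1.0]]
wrist_force: [-1.1, -0.9, 0.1]
gripper_width: 85.4
```

Request:
{"fn": "servo_tool", "kwargs": {"motion": [[[0,0,0],[0,0,0]],[[0,0,0],[0,0,0]],[[0,0,0],[0,0,0]],[[0,0,0],[0,0,0]],[[0,0,0],[0,0,0]],[[0,0,0],[0,0,0]],[[0,0,0],[0,0,0]],[[0,0,0],[0,0,0]],[[0,0,0],[0,0,0]],[[0,0,0],[0,0,0]]], "gripper": 1, "squeeze": 60}}

```text
t: 20.6
position: [487.4, -246.5, 49.8]
tcp_rot: [[1.0, -0.001, 0.002], [-0.001, -1.0, -0.002], [0.002, 0.002, -1.0]]
wrist_force: [-1.1, -2.4, 6.6]
gripper_width: 58.1
```

Request:
{"fn": "servo_tool", "kwargs": {"motion": [[[0,0,0.005],[0,0,0]],[[0,0,0.01],[0,0,0]],[[0,0,0.02],[0,0,0]],[[0,0,0.02],[0,0,0]],[[0,0,0.005],[0,0,0]],[[0,0,0],[0,0,0]],[[0,0,0],[0,0,0]],[[0,0,0],[0,0,0]],[[0,0,0],[0,0,0]],[[0,0,0],[0,0,0]]]}}

```text
t: 21.6
position: [486.4, -245.5, 107.5]
tcp_rot: [[1.0, -0.0, -0.001], [-0.0, -1.0, 0.001], [-0.001, -0.001, -1.0]]
wrist_force: [-0.6, -0.6, -6.2]
gripper_width: 58.1
```

Request:
{"fn": "servo_tool", "kwargs": {"motion": [[[0,0,0],[0,0,0]],[[0,0,0],[0,0,0]],[[0,0,0],[0,0,0]]]}}

```text
t: 21.9
position: [486.7, -245.6, 108.3]
tcp_rot: [[1.0, -0.0, 0.0], [-0.0, -1.0, -0.0], [0.0, 0.0, -1.0]]
wrist_force: [0.3, -0.5, -6.2]
gripper_width: 58.1
```

```bash
python3 f.py fR
```

```text
22.25 [ 486.7 -245.6  108.3] [ 0.   -0.15 -6.23] [0.25 0.43 0.43] [-0.000e+00 -4.294e+01 -4.472e+01 -1.000e-02  1.000e-02 -0.000e+00] 58.26927247483931
```

6.2 N is about 0.63 kg, so the right tin is the full one. I raise it.

Request:
{"fn": "servo_tool", "kwargs": {"motion": [[[0,0,0.01],[0,0,0]],[[0,0,0.02],[0,0,0]],[[0,0,0.025],[0,0,0]],[[0,0,0.025],[0,0,0]],[[0,0,0.025],[0,0,0]],[[0,0,0.02],[0,0,0]],[[0,0,0.01],[0,0,0]],[[0,0,0],[0,0,0]],[[0,0,0],[0,0,0]],[[0,0,0],[0,0,0]]]}}

```text
t: 23.3
position: [486.3, -245.4, 241.5]
tcp_rot: [[1.0, -0.0, -0.002], [-0.0, -1.0, 0.001], [-0.002, -0.001, -1.0]]
wrist_force: [0.1, 0.3, -6.0]
gripper_width: 58.1
```

Request:
{"fn": "servo_tool", "kwargs": {"motion": [[[0,0,0],[0,0,0]],[[0,0,0],[0,0,0]],[[0,0,0],[0,0,0]],[[0,0,0],[0,0,0]],[[0,0,0],[0,0,0]],[[0,0,0],[0,0,0]],[[0,0,0],[0,0,0]],[[0,0,0],[0,0,0]],[[0,0,0],[0,0,0]],[[0,0,0],[0,0,0]]]}}

```text
t: 24.3
position: [486.7, -245.6, 243.3]
tcp_rot: [[1.0, -0.0, 0.0], [-0.0, -1.0, -0.0], [0.0, 0.0, -1.0]]
wrist_force: [0.3, 0.3, -6.1]
gripper_width: 58.0
```

```bash
python3 f.py end; python3 w.py wend
python3 - <<'E'
from h import *
im=r.get_image("scene");a=im["img"];c=cloud(im)
cv2.imwrite("pics/endcrop.png",cv2.resize(a[80:350,90:450],None,fx=2.2,fy=2.2))
m=(np.abs(c[...,0]-487)<45)&(np.abs(c[...,1]+245)<45)&(c[...,2]>120)&(c[...,2]<205)
q=c[m];print(len(q),"lowest",np.percentile(q[:,2],[0,1,5]).round(1))
im=r.get_image("top");cv2.imwrite("pics/topend.png",im["img"])
print(r.read_state()["qvel"].round(4),r.read_state()["position"])
E
```

```text
24.65 [ 486.7 -245.6  243.3] [ 0.1   0.32 -6.23] [0.38 0.44 0.44] [-0.000e+00 -4.264e+01 -4.532e+01 -1.000e-02  1.000e-02  0.000e+00] 57.798655431378066
24.7 [ 486.7 -245.6  243.3] [-0.53 -0.06  1.39 -0.    1.81  1.04] [-0.86  0.16 -5.81]
139 lowest [192.2 192.5 193.3]
[ 0.0007  0.0013  0.0009  0.0003 -0.0003 -0.0012] [ 486.70856306 -245.61949159  243.29065026]
  return _methods._mean(a, axis=axis, dtype=dtype,
  ret = ret.dtype.type(ret / rcount)
Traceback (most recent call last):
  File "w.py", line 11, in <module>
    q=c[m];print(len(q),np.median(q[:,2]).round(1),(q.min(0)+q.max(0))[:2].round(1)/2,np.ptp(q,axis=0).round(1), cv2.minEnclosingCircle(q[:,:2].astype(np.float32)))
                                                    ~~~~~^^^
ValueError: zero-size array to reduction operation minimum which has no identity
```

View pics/endcrop.png

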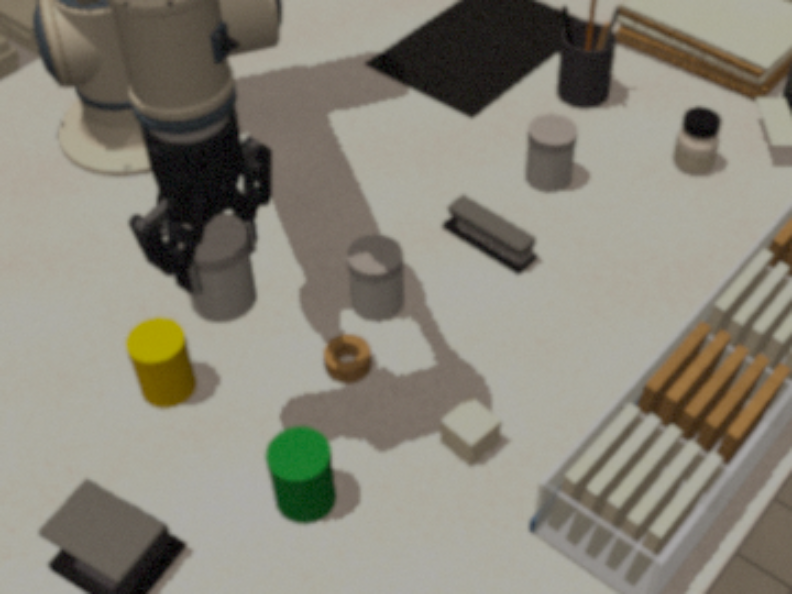

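View pics/wend.png

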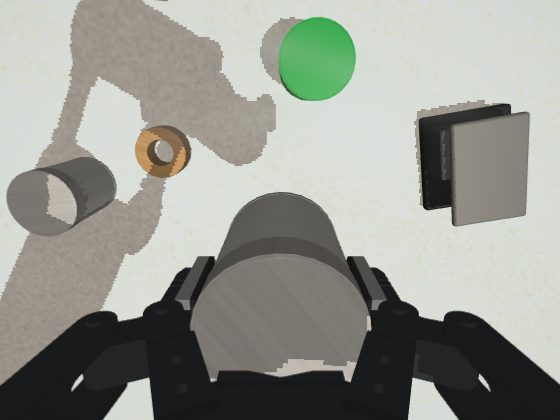

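The tin is held upright at (222,270) in the crop with its underside near 192 mm. The two light tins stand at their places and nothing else appears to have moved. I hand in.

```bash
python3 -c "
from workcell import r
print(r.hand_in())"
```

```text
the job is handed in; nothing more can be done
None
```

The right tin is the full one, and I handed the job in while holding it up. I hefted the tins left, middle, right:

| Tin | Force when lifted | Mass | What I did |
|---|---|---|---|
| Left | 2.7 N | about 0.28 kg | set back upright |
| Middle | 2.4 N | about 0.25 kg | set back upright |
| Right | 6.2 N | about 0.63 kg | held up |

- **Light tins:** the wrist camera put both back within about 2 mm of where they stood.
- **Held tin:** it looked upright in both views, and its underside measured about 192 mm above the counter. The arm was still, the downward force stayed near 6.2 N, and the job took about 25 s.
- **Other things on the counter:** the stapler, tape roll, note block, punch, glue jar, pen pot and the green and yellow tins all looked unmoved in the last scene picture. I checked these by eye only and did not measure them again.
- **Disagreements:** one last wrist-camera script stopped with an error because it looked for the lid at counter height, where the tin no longer was. The grip opening on the full tin also read 58 mm, where the other two read about 59.7 mm. The tin did not slip.

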